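# Snap home the studs round an open clock's retaining ring

## Task

Shut the gripper and run its fingertips round the metal ring of the open clock, clockwise seen from above from the red stud past the three brass ones to the blue one, lightly pushing each of the five domed snap studs fully in, in that order. From the red stud until the blue one is in, follow the ring with the fingertips over it and within about 3 cm of its face; do not touch the movement inside, do not push the sprung clock down hard or lift it, and leave everything else on the bench alone. Finish clear of everything.

Things in the scene. Friction and masses are not known exactly. Their poses are not given: they have to be found in the camera images.
- ring_center (a point): centre of the level aluminium ring, at the ring's top face (inner radius 66 mm, outer 108, about 73 mm above the bench), in a round steel wall-clock case 224 mm across, lying open on a sprung cushion. The studs stand on a circle of 87 mm radius at +100, +50, 0, -50, -100 degrees from its x axis (counter-clockwise from above); a wire hanger sticks out at 180 degrees. z up.
- clock (a joint): how far the clock has sunk on its sprung cushion (m): 0 at rest, positive down, to a stop at 0.010; spring about 2.5 N per mm, so 2 mm takes about 5 N; it springs back when let go. Negative means that the clock is lifted.
- movement: the bare clock movement inside the ring: brass plate, gears and a steel bridge, within 60 mm of the centre, its highest part 11 mm below the ring's top face. Delicate.
- stud1_top (a point): crown of the first snap stud: a shallow red dome on the ring, 34 mm across, its crown 5 mm above the ring's top face when out and 1 mm above it when fully in (it goes straight down into the ring). A dark disc 39 mm across is painted round it. Pressing from above or sliding a fingertip over it along the ring both push it in.
- stud1 (a joint): how far the red first stud is pushed in (m): near 0 out, 0.004 fully in. About 2 N moves it; it stays where it is left.
- stud2_top (a point): crown of the second snap stud: a shallow brass dome on the ring, 34 mm across, its crown 5 mm above the ring's top face when out and 1 mm above it when fully in (it goes straight down into the ring). A dark disc 39 mm across is painted round it. Pressing from above or sliding a fingertip over it along the ring both push it in.
- stud2 (a joint): how far the brass second stud is pushed in (m): near 0 out, 0.004 fully in. About 2 N moves it; it stays where it is left.
- stud3_top (a point): crown of the third snap stud: a shallow brass dome on the ring, 34 mm across, its crown 5 mm above the ring's top face when out and 1 mm above it when fully in (it goes straight down into the ring). A dark disc 39 mm across is painted round it. Pressing from above or sliding a fingertip over it along the ring both push it in.
- stud3 (a joint): how far the brass third stud is pushed in (m): near 0 out, 0.004 fully in. About 2 N moves it; it stays where it is left.
- stud4_top (a point): crown of the fourth snap stud: a shallow brass dome on the ring, 34 mm across, its crown 5 mm above the ring's top face when out and 1 mm above it when fully in (it goes straight down into the ring). A dark disc 39 mm across is painted round it. Pressing from above or sliding a fingertip over it along the ring both push it in.
- stud4 (a joint): how far the brass fourth stud is pushed in (m): near 0 out, 0.004 fully in. About 2 N moves it; it stays where it is left.
- stud5_top (a point): crown of the fifth and last snap stud: a shallow blue dome on the ring, 34 mm across, its crown 5 mm above the ring's top face when out and 1 mm above it when fully in (it goes straight down into the ring). A dark disc 39 mm across is painted round it. Pressing from above or sliding a fingertip over it along the ring both push it in.
- stud5 (a joint): how far the blue fifth and last stud is pushed in (m): near 0 out, 0.004 fully in. About 2 N moves it; it stays where it is left.
- loupe: bystander: black cone-shaped eye loupe standing on its small end, 38 mm across, 36 mm high; origin at the middle of its underside. Leave alone.
- screw_tin: bystander: small round aluminium tin with blue lid, 38 mm across, 20 mm high; origin at the middle of its underside. Leave alone.
- tweezers: bystander: steel tweezers lying flat, about 128 mm long, 5 mm thick; origin at the middle of its underside. Leave alone.
- driver: bystander: small screwdriver with yellow handle lying flat, 130 mm long; origin at the middle of its underside. Leave alone.
- oil_pot: bystander: amber glass jar with red cap, 32 mm across, 50 mm high; origin at the middle of its underside. Leave alone.
- pliers: bystander: steel pliers lying flat, about 120 mm long, 12 mm thick; origin at the middle of its underside. Leave alone.

How it is judged:
By the outcome, as a careful person would: the job done as asked, in the order asked, and still so for the second after the job is handed in, with the robot touching nothing.
It also fails if it takes over 61 s, if anything falls off the work surface, if the arm or the gripper's body presses on something with over 40 N, if the wrist force passes 120 N, or if a joint passes its speed limit or range.

## Robot

A 6-joint arm with a two-finger parallel gripper is mounted at the origin on the work surface. World frame = base frame: x ahead of the robot, y to its left, z up, the work surface at z = 0. Lengths are in m, angles in degrees, forces in N, time in s.
With the tool pointing down it reaches from about 0.25 to 0.725 m from the base axis. Payload 9.7 kg.
Tool frame: the origin (TCP) lies between the finger pads, 19 mm behind the fingertips; this is the grasp point; z points along the fingers, y is the line along which they close (so a half turn about z gives the same grasp; the last joint's range is limited). The gripper opens to 85 mm and grips with 20 to 120 N. Pads are 22 mm wide; open, the fingers measure 114 mm over their backs; the gripper's body (76 mm by 85 mm) begins 54 mm behind the grasp point. The pads swing forward as they close: fully open they stand 13 mm farther back than shut.
Start: joints at [-76.031, 4.979, 10.078, 95.1, 0, 90], TCP at [0.133, -0.534, 0.25] pointing down, gripper open.
Joint ranges: [-179.16, 179.16], [-48.56, 103.87], [-65.8, 70.77], [-126.05, 130.52], [-82.76, 87.17], [-180, 180]. Speed limits (degrees/s): [127.2, 127.2, 147.25, 180, 180, 180].

## Interface

Orientations are given as [roll, pitch, yaw] about the fixed x, y, z axes, in that order (R = Rz(yaw) Ry(pitch) Rx(roll)).
In Python, from workcell import sensors, camera, camera_params, bot gives the robot as it stands.
- The arm moves only by the tool apply_moves, never from a script. Its argument "motion" is a list of rows, each an object with "jaw": the opening, from -1 (shut) to 1 (fully open); "xyz": the shift along the tool's x, y, z in mm, a list of three; "twist": the turn about the tool's z in rad. A call has 1 to 5 rows; each row is the pose to reach, as a shift and turn from the pose commanded when the call began, along the tool's axes at that moment; what a row does not reach only later rows make up. A row lasts 1/8 s, in which the tool goes at most 62.5 mm and 10.7 degrees, less where a joint would pass 70% of its speed; a pose out of reach is approached as far as the arm can. A call with a gripper value outside its range is refused whole. The fingers move at their own pace and stop on an object; "grip_force" is the grip in N (left out, the last holds). Time passes only in rows, so rows that repeat a pose let the fingers close. It gives the time, the measured TCP pose, the force, the opening and the grip force at its end, in the units of the state.
- sensors.get_obs(): the state, without advancing time (a new reading comes with each control period).
- camera(name): name is "scene" or "top"; returns (picture, depth): 400x640x3 uint8, red, green, blue; 400x640 float32, m along the optical axis (not along the pixel's ray), 0 where there is no reading.
- camera_params(name): a dict with "mtx" (3x3 intrinsics, pixels), "k1" (the pictures are not rectified: a ray, as slopes to the right and down, at radius r is drawn at 1 + k1 r^2 times it, then the intrinsics apply), "rvec" (rotation vector, rad) and "tvec" (3), from world to camera coordinates, as OpenCV has them. Camera axes: x right, y down, z forward; pixel columns grow to the right and rows downward; lengths in m; the calibration is good to about 2 mm. A picture is of the moment at which its call begins. camera_params takes no time and is no camera call.
- bot.job_done(): hands the job in; it is judged then, once.
The state is a dict: "time": time; "q": joint angles; "qd": joint speeds; "joint_efforts": joint torques, N m; "ee_pos": TCP position; "tcp_rot": TCP orientation; "wrist_force": force on the tool from outside, world axes, zero at the start; "torque": the same for the moment, N m; "opening": finger opening in m; "grasp_force": force on a finger pad.
Only numpy, scipy, OpenCV 4.12 (cv2) and the standard library are available. Lean on these libraries where they do the work, as an engineer would, in place of code of your own. Each camera call takes 0.05 s, during which the arm holds its last target. There are 200 camera calls.

## Working session

There is one attempt and no reset: what is moved stays moved. The work goes in short steps, Python scripts to look and compute and a tool call to move; the robot and the scene stay as the last step left them, time stands still between calls to the robot, and variables do not carry over. Pictures are saved under pics/ and viewed, at most 10 in all, crops included, and the job is handed in when it is done.

Besides the shell and the picture viewer there is one more tool, called by a JSON object that holds its "fn" and its "kwargs", one argument or row to a line. apply_moves: Moves the arm, as the interface text tells. Its arguments: {"type":"object","properties":{"motion":{"type":"array","items":{"type":"object","properties":{"jaw":{"type":"number"},"xyz":{"type":"array","items":{"type":"number"}},"twist":{"type":"number"}}}},"grip_force":{"type":"number"}},"required":["motion"]}

```bash
mkdir -p pics; ls
python3 - <<'E'
from workcell import sensors,camera,camera_params
import cv2,numpy as np
print(sensors.get_obs())
for n in("scene","top"):
    p,d=camera(n); cv2.imwrite(f"pics/{n}0.png",p[:,:,::-1]); np.savez(f"{n}0.npz",p=p,d=d); print(camera_params(n))
E
```

```text
pics
{'time': 0.0, 'q': array([-7.60320271e+01,  5.01340653e+00,  1.00342355e+01,  9.50992653e+01,
       -7.85522396e-04,  9.00004170e+01]), 'qd': array([ 0.0566074 ,  0.08703517, -0.0195735 , -0.05486497, -0.04614741,
       -0.13670893]), 'joint_efforts': array([ 5.37518899e-04, -5.20387101e+01,  4.64803398e+01,  1.62975682e-02,
        2.00653710e-05,  6.10547644e-06]), 'ee_pos': array([ 0.13270687, -0.53354363,  0.24925896]), 'tcp_rot': array([-1.79921564e+02,  7.86092540e-04,  1.39675569e+01]), 'wrist_force': array([ 0.69163292, -0.32608484, -0.06690895]), 'torque': array([-0.02920328,  0.02340342, -0.0402885 ]), 'grasp_force': 0.0, 'opening': 0.08564597339435698}
{'mtx': array([[469.04949113,   0.        , 313.42068725],
       [  0.        , 469.04949113, 209.68442337],
       [  0.        ,   0.        ,   1.        ]]), 'k1': -0.0320878796702166, 'rvec': array([ 1.20016543,  2.35656013, -0.93624637]), 'tvec': array([ 0.34098792, -0.28962186,  1.53318037])}
{'mtx': array([[403.09472996,   0.        , 313.18341271],
       [  0.        , 403.09472996, 207.32324156],
       [  0.        ,   0.        ,   1.        ]]), 'k1': -0.09397438794097189, 'rvec': array([ 2.18558029, -2.1288694 ,  0.1175152 ]), 'tvec': array([-0.02198425,  0.60633406,  1.267018  ])}
```

View pics/scene0.png

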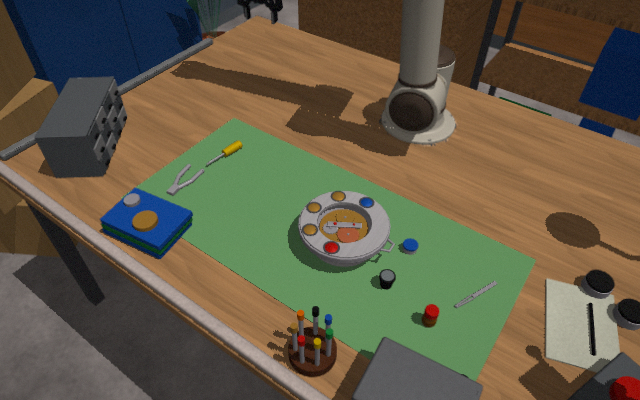

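View pics/top0.png

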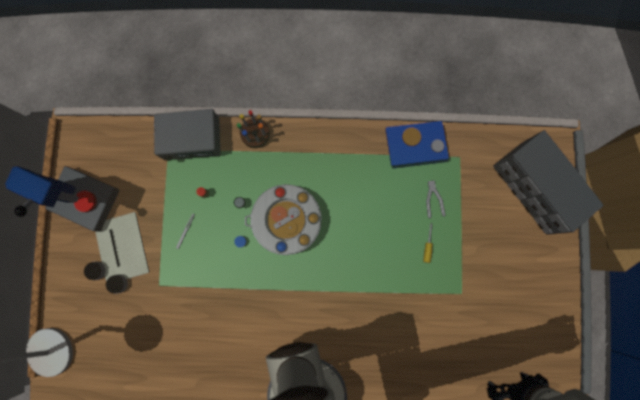

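The scene view shows the ring around (344,225): red stud (331,247), brass (310,230), (314,207), (338,196), blue (367,202). The top view has red (280,192), brass (303,197), (313,218), (304,240), blue (281,247), with the hanger to the left.

```bash
cat > h.py <<'E'
import cv2,numpy as np
from workcell import camera_params
def ray(n,px):
    c=camera_params(n);u=(np.array(px,float)-c['mtx'][:2,2])/c['mtx'][0,0]
    s=u.copy()
    for _ in range(20): s=u/(1+c['k1']*(s@s))
    R=cv2.Rodrigues(c['rvec'])[0]
    return -R.T@c['tvec'], R.T@np.array([s[0],s[1],1.])
def onz(n,px,z):
    o,d=ray(n,px); return o+d*(z-o[2])/d[2]
def tri(pa,pb):
    (o,d),(e,f)=ray("scene",pa),ray("top",pb)
    k=np.linalg.lstsq(np.c_[d,-f],e-o,rcond=None)[0]
    a,b=o+d*k[0],e+f*k[1]; return (a+b)/2,np.linalg.norm(a-b)
def blob(p,px,kind,r=11):
    x,y=px; x0,y0=x-r,y-r
    h=cv2.cvtColor(p,cv2.COLOR_RGB2HSV)[y-r:y+r+1,x-r:x+r+1].astype(int)
    H,S,V=h[...,0],h[...,1],h[...,2]
    m=(S>90)&(V>70)&{'r':(H<9)|(H>170),'b':(H>100)&(H<130),'y':(H>9)&(H<30)}[kind]
    n,l,st,ce=cv2.connectedComponentsWithStats(m.astype(np.uint8))
    i=1+np.argmin([np.hypot(*(c-r))-0.05*s[4] for c,s in zip(ce[1:],st[1:])])
    return ce[i]+[x0,y0],st[i][:5]
E
python3 - <<'E'
from h import *
P={n:np.load(n+'0.npz') for n in('scene','top')}
S=[(331,247),(310,230),(314,207),(338,196),(367,202)];T=[(280,192),(303,197),(313,218),(304,240),(281,247)]
K='ryyyb';A=np.radians([100,50,0,-50,-100]);L=0.087*np.c_[np.cos(A),np.sin(A)]
def fit(Q):
    q=Q-Q.mean(0);l=L-L.mean(0)
    th=np.arctan2((l[:,0]*q[:,1]-l[:,1]*q[:,0]).sum(),(l*q).sum())
    R=np.array([[np.cos(th),-np.sin(th)],[np.sin(th),np.cos(th)]])
    c=Q.mean(0)-R@L.mean(0); print('c',c,'yaw',np.degrees(th),'res mm',(1e3*(Q-c-L@R.T)).round(1).tolist())
    return c,th
X=[];XS=[];XT=[]
for s,t,k in zip(S,T,K):
    a,sa=blob(P['scene']['p'],s,k);b,sb=blob(P['top']['p'],t,k,9)
    x,e=tri(a,b);X.append(x);XS.append(onz('scene',a,.0755));XT.append(onz('top',b,.0755))
    print(k,a.round(1),sa[2:],b.round(1),sb[2:],x.round(4),round(e,4))
for Q in(X,XS,XT): fit(np.array(Q)[:,:2])
for a,n in(((410,246),'screw'),((387,278),'loupe')): print(n,onz('scene',a,.02))
E
```

```text
r [331. 247.] [ 13  11 116] [279.6 192. ] [10  9 73] [0.6487 0.1007 0.0715] 0.0005
y [309.6 229.2] [ 13  10 102] [302.2 197.1] [ 9  9 66] [0.6342 0.0289 0.0721] 0.0007
y [313.6 207. ] [12  9 89] [312.8 217.8] [ 9  9 64] [ 0.5695 -0.0065  0.0721] 0.0007
y [337.9 195.9] [13  9 92] [303.6 239.5] [10 10 68] [0.5011 0.0204 0.0715] 0.0006
b [366.3 201.9] [13  9 86] [281.  246.3] [ 9 10 66] [0.4779 0.0903 0.0727] 0.0001
c [0.56419296 0.08044402] yaw -86.47301461777876 res mm [[-0.1, -0.1], [0.1, 0.2], [-0.1, -0.1], [-0.1, -0.1], [0.2, 0.1]]
c [0.56700193 0.08197863] yaw -86.4140408202275 res mm [[-0.1, -0.2], [-0.2, 0.1], [-0.2, -0.0], [0.6, 0.3], [-0.2, -0.1]]
c [0.56373154 0.08047542] yaw -86.47038081219101 res mm [[-0.4, -0.3], [-0.1, 0.3], [-0.1, 0.2], [0.1, -0.0], [0.6, -0.1]]
screw [0.49740641 0.23307543 0.02      ]
loupe [0.61326877 0.23494759 0.02      ]
```

{"fn": "apply_moves", "kwargs": {
  "motion": [
    {"jaw": -1,"xyz": [20,-15,0],"twist": -0.18},
    {"jaw": -1,"xyz": [60,-45,0],"twist": -0.36},
    {"jaw": -1,"xyz": [100,-75,0],"twist": -0.54},
    {"jaw": -1,"xyz": [145,-109,0],"twist": -0.72},
    {"jaw": -1,"xyz": [190,-142,0],"twist": -0.9}
  ],
  "grip_force": 20
}}

```text
time: 0.72
ee_pos: [0.2835, -0.3486, 0.2497]
tcp_rot: [-180.0, -0.0, 65.8]
wrist_force: [0.9, -0.7, -0.2]
opening: 0.0003
grasp_force: 0.0
```

Run:
```python
from workcell import sensors
o=sensors.get_obs();print({k:o[k] for k in('time','q','ee_pos','tcp_rot','wrist_force','opening')})
```

```text
{'time': 0.725, 'q': array([-5.08748958e+01, -8.71287262e+00, -3.27918394e+00,  9.54450489e+01,
        3.90150478e-03,  6.32806417e+01]), 'ee_pos': array([ 0.28354897, -0.34856601,  0.24971686]), 'tcp_rot': array([-1.79991607e+02, -8.59270701e-03,  6.58444615e+01]), 'wrist_force': array([ 0.94317331, -0.73447491, -0.16987028]), 'opening': 0.0003237943027660137}
```

{"fn": "apply_moves", "kwargs": {
  "motion": [
    {"jaw": -1,"xyz": [50,13,0],"twist": -0.1},
    {"jaw": -1,"xyz": [103,27,0],"twist": -0.2},
    {"jaw": -1,"xyz": [156,41,0],"twist": -0.3},
    {"jaw": -1,"xyz": [209,54,0],"twist": -0.427},
    {"jaw": -1,"xyz": [261,68,0],"twist": -0.427}
  ]
}}

```text
time: 1.35
ee_pos: [0.4537, -0.139, 0.2498]
tcp_rot: [-180.0, 0.0, 90.1]
wrist_force: [0.6, -1.8, 0.3]
opening: 0.0
grasp_force: 0.0
```

{"fn": "apply_moves", "kwargs": {
  "motion": [
    {"jaw": -1,"xyz": [40,32,0],"twist": 0},
    {"jaw": -1,"xyz": [84,68,0],"twist": 0},
    {"jaw": -1,"xyz": [130,105,0],"twist": 0},
    {"jaw": -1,"xyz": [170,138,0],"twist": 0},
    {"jaw": -1,"xyz": [205,166,0],"twist": 0}
  ]
}}

```text
time: 1.98
ee_pos: [0.6197, 0.0661, 0.2493]
tcp_rot: [-180.0, 0.0, 90.0]
wrist_force: [0.2, 0.0, 0.4]
opening: 0.0002
grasp_force: 0.0
```

{"fn": "apply_moves", "kwargs": {
  "motion": [
    {"jaw": -1,"xyz": [30,25,10],"twist": 0},
    {"jaw": -1,"xyz": [35,29,50],"twist": 0},
    {"jaw": -1,"xyz": [35,29,95],"twist": 0},
    {"jaw": -1,"xyz": [35,29,130],"twist": 0},
    {"jaw": -1,"xyz": [35,29,130],"twist": 0}
  ]
}}

```text
time: 2.6
ee_pos: [0.6461, 0.0991, 0.1166]
tcp_rot: [-179.7, 0.1, 90.0]
wrist_force: [-0.9, 0.6, 0.8]
opening: 0.0001
grasp_force: 0.0
```

Run:
```python
from workcell import sensors,camera
import cv2,numpy as np
p,d=camera("scene"); cv2.imwrite("pics/s1.png",cv2.resize(p[100:300,230:480,::-1],None,fx=3,fy=3)); np.savez("scene1.npz",p=p,d=d)
o=sensors.get_obs();print({k:o[k] for k in('time','q','ee_pos','tcp_rot','wrist_force','opening')})
```

```text
{'time': 2.65, 'q': array([8.71775880e+00, 1.89489150e+01, 1.19414005e+01, 8.31334196e+01,
       1.56723569e-03, 9.87183296e+01]), 'ee_pos': array([0.64717053, 0.09924367, 0.11927237]), 'tcp_rot': array([-1.79860457e+02,  1.98132239e-02,  8.99994514e+01]), 'wrist_force': array([-0.00537581, -0.15252094,  1.38369643]), 'opening': 6.207840768517124e-05}
```

View pics/s1.png

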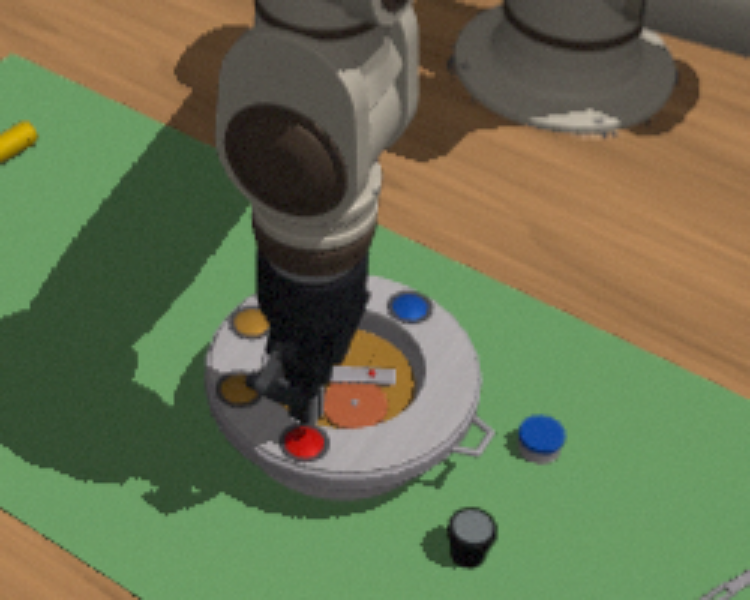

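The view shows the shut fingertip at about crop (315,415), just above and in line with the red stud at (305,442), which fits a tip about 20 mm above it.

{"fn": "apply_moves", "kwargs": {
  "motion": [
    {"jaw": -1,"xyz": [0,0,8],"twist": 0},
    {"jaw": -1,"xyz": [0,0,16],"twist": 0},
    {"jaw": -1,"xyz": [0,0,20],"twist": 0},
    {"jaw": -1,"xyz": [0,0,20],"twist": 0},
    {"jaw": -1,"xyz": [0,0,20],"twist": 0}
  ]
}}

```text
time: 3.28
ee_pos: [0.648, 0.0993, 0.1003]
tcp_rot: [180.0, -0.0, 90.0]
wrist_force: [-0.3, -0.8, 0.1]
opening: 0.0003
grasp_force: 0.0
```

{"fn": "apply_moves", "kwargs": {
  "motion": [
    {"jaw": -1,"xyz": [0,0,1],"twist": 0},
    {"jaw": -1,"xyz": [0,0,2],"twist": 0},
    {"jaw": -1,"xyz": [0,0,2],"twist": 0},
    {"jaw": -1,"xyz": [0,0,2],"twist": 0}
  ]
}}

```text
time: 3.78
ee_pos: [0.6478, 0.0993, 0.098]
tcp_rot: [-180.0, -0.0, 90.0]
wrist_force: [0.9, -0.3, -0.7]
opening: -0.0
grasp_force: 0.0
```

{"fn": "apply_moves", "kwargs": {
  "motion": [
    {"jaw": -1,"xyz": [0,0,1],"twist": 0},
    {"jaw": -1,"xyz": [0,0,2],"twist": 0},
    {"jaw": -1,"xyz": [0,0,2],"twist": 0},
    {"jaw": -1,"xyz": [0,0,2],"twist": 0}
  ]
}}

```text
time: 4.28
ee_pos: [0.6479, 0.0993, 0.0961]
tcp_rot: [180.0, -0.0, 90.0]
wrist_force: [0.3, -0.4, 0.8]
opening: -0.0002
grasp_force: 0.2
```

{"fn": "apply_moves", "kwargs": {
  "motion": [
    {"jaw": -1,"xyz": [0,0,1],"twist": 0},
    {"jaw": -1,"xyz": [0,0,1],"twist": 0},
    {"jaw": -1,"xyz": [0,0,1],"twist": 0}
  ]
}}

```text
time: 4.65
ee_pos: [0.6479, 0.0994, 0.0951]
tcp_rot: [180.0, -0.0, 90.0]
wrist_force: [-0.0, -0.6, 0.8]
opening: 0.0001
grasp_force: 0.8
```

{"fn": "apply_moves", "kwargs": {
  "motion": [
    {"jaw": -1,"xyz": [0,0,1],"twist": 0},
    {"jaw": -1,"xyz": [0,0,1],"twist": 0},
    {"jaw": -1,"xyz": [0,0,1],"twist": 0}
  ]
}}

```text
time: 5.03
ee_pos: [0.6479, 0.0993, 0.094]
tcp_rot: [180.0, 0.0, 90.0]
wrist_force: [-0.0, 0.4, 2.8]
opening: -0.0003
grasp_force: 0.8
```

{"fn": "apply_moves", "kwargs": {
  "motion": [
    {"jaw": -1,"xyz": [0,0,1],"twist": 0},
    {"jaw": -1,"xyz": [0,0,1],"twist": 0},
    {"jaw": -1,"xyz": [0,0,1],"twist": 0}
  ]
}}

```text
time: 5.4
ee_pos: [0.6479, 0.0993, 0.093]
tcp_rot: [-180.0, 0.0, 90.0]
wrist_force: [0.4, -0.2, 1.7]
opening: -0.0004
grasp_force: 0.8
```

{"fn": "apply_moves", "kwargs": {
  "motion": [
    {"jaw": -1,"xyz": [0,0,1],"twist": 0},
    {"jaw": -1,"xyz": [0,0,1],"twist": 0},
    {"jaw": -1,"xyz": [0,0,1],"twist": 0}
  ]
}}

```text
time: 5.78
ee_pos: [0.6479, 0.0993, 0.092]
tcp_rot: [180.0, -0.0, 90.0]
wrist_force: [-0.3, -0.2, 1.9]
opening: 0.0002
grasp_force: 0.8
```

{"fn": "apply_moves", "kwargs": {
  "motion": [
    {"jaw": -1,"xyz": [0,0,1],"twist": 0},
    {"jaw": -1,"xyz": [0,0,1],"twist": 0},
    {"jaw": -1,"xyz": [0,0,1],"twist": 0}
  ]
}}

```text
time: 6.15
ee_pos: [0.6479, 0.0993, 0.0911]
tcp_rot: [180.0, -0.0, 90.0]
wrist_force: [-0.8, -0.2, 3.2]
opening: -0.0001
grasp_force: 1.7
```

{"fn": "apply_moves", "kwargs": {
  "motion": [
    {"jaw": -1,"xyz": [0,0,0.7],"twist": 0},
    {"jaw": -1,"xyz": [0,0,0.7],"twist": 0},
    {"jaw": -1,"xyz": [0,0,0.7],"twist": 0}
  ]
}}

```text
time: 6.52
ee_pos: [0.6479, 0.0993, 0.0905]
tcp_rot: [180.0, -0.0, 90.0]
wrist_force: [-0.2, -0.2, 4.0]
opening: -0.0
grasp_force: 2.5
```

{"fn": "apply_moves", "kwargs": {
  "motion": [
    {"jaw": -1,"xyz": [0,0,-10],"twist": 0},
    {"jaw": -1,"xyz": [-17.4,3.1,-12],"twist": 0},
    {"jaw": -1,"xyz": [-36.3,1.4,-12],"twist": 0},
    {"jaw": -1,"xyz": [-54.3,-4.4,-12],"twist": 0},
    {"jaw": -1,"xyz": [-70.7,-13.9,-12],"twist": 0}
  ]
}}

```text
time: 7.15
ee_pos: [0.6332, 0.0269, 0.102]
tcp_rot: [-180.0, 0.0, 89.9]
wrist_force: [0.1, 0.4, 0.0]
opening: 0.0002
grasp_force: 0.0
```

{"fn": "apply_moves", "kwargs": {
  "motion": [
    {"jaw": -1,"xyz": [0,0,0],"twist": 0},
    {"jaw": -1,"xyz": [0,0,4],"twist": 0},
    {"jaw": -1,"xyz": [0,0,7],"twist": 0},
    {"jaw": -1,"xyz": [0,0,8],"twist": 0},
    {"jaw": -1,"xyz": [0,0,8],"twist": 0}
  ]
}}

```text
time: 7.78
ee_pos: [0.634, 0.029, 0.0942]
tcp_rot: [-180.0, -0.0, 90.0]
wrist_force: [-0.2, -1.2, 1.2]
opening: 0.0
grasp_force: 0.7
```

Run:
```python
from workcell import sensors,camera
import cv2,numpy as np
p,d=camera("scene"); cv2.imwrite("pics/s2.png",cv2.resize(p[160:270,280:420,::-1],None,fx=5,fy=5,interpolation=2))
o=sensors.get_obs();print({k:o[k] for k in('time','q','ee_pos','tcp_rot','wrist_force','grasp_force')})
```

```text
{'time': 7.825, 'q': array([2.61150030e+00, 1.62988256e+01, 5.87913154e+00, 7.95815428e+01,
       8.26213705e-03, 9.25889509e+01]), 'ee_pos': array([0.63400368, 0.0289559 , 0.09429259]), 'tcp_rot': array([-1.79998391e+02, -8.19783783e-03,  9.00225492e+01]), 'wrist_force': array([-0.92874458, -0.05253178,  0.20280854]), 'grasp_force': 0.5954951781313866}
```

View pics/s2.png

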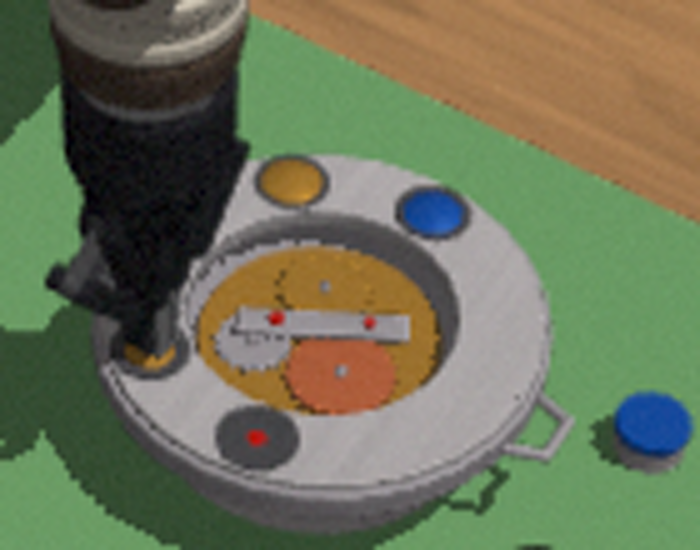

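The red stud now shows only a small cap at crop (257,438), so it is in. The fingertip is centred on the second stud at (149,350).

{"fn": "apply_moves", "kwargs": {
  "motion": [
    {"jaw": -1,"xyz": [0,0,1],"twist": 0},
    {"jaw": -1,"xyz": [0,0,2],"twist": 0},
    {"jaw": -1,"xyz": [0,0,3],"twist": 0},
    {"jaw": -1,"xyz": [0,0,3.5],"twist": 0},
    {"jaw": -1,"xyz": [0,0,3.5],"twist": 0}
  ]
}}

```text
time: 8.45
ee_pos: [0.6341, 0.0288, 0.091]
tcp_rot: [180.0, -0.0, 90.0]
wrist_force: [-0.6, 2.6, 4.4]
opening: 0.0001
grasp_force: 1.8
```

{"fn": "apply_moves", "kwargs": {
  "motion": [
    {"jaw": -1,"xyz": [0,0,0.5],"twist": 0},
    {"jaw": -1,"xyz": [0,0,0.5],"twist": 0},
    {"jaw": -1,"xyz": [0,0,0.5],"twist": 0}
  ]
}}

```text
time: 8.82
ee_pos: [0.634, 0.0288, 0.0905]
tcp_rot: [180.0, -0.0, 90.0]
wrist_force: [0.1, 3.4, 4.8]
opening: 0.0002
grasp_force: 2.5
```

{"fn": "apply_moves", "kwargs": {
  "motion": [
    {"jaw": -1,"xyz": [0,0,-10],"twist": 0},
    {"jaw": -1,"xyz": [-13.9,-12.9,-12],"twist": 0},
    {"jaw": -1,"xyz": [-24.7,-28.4,-12],"twist": 0},
    {"jaw": -1,"xyz": [-31.9,-46,-12],"twist": 0},
    {"jaw": -1,"xyz": [-35.1,-64.6,-12],"twist": 0}
  ]
}}

```text
time: 9.45
ee_pos: [0.5679, -0.0079, 0.1021]
tcp_rot: [-180.0, 0.0, 89.9]
wrist_force: [0.8, -0.7, 1.0]
opening: -0.0
grasp_force: 0.0
```

{"fn": "apply_moves", "kwargs": {
  "motion": [
    {"jaw": -1,"xyz": [0,0,0],"twist": 0},
    {"jaw": -1,"xyz": [0,0,4],"twist": 0},
    {"jaw": -1,"xyz": [0,0,7],"twist": 0},
    {"jaw": -1,"xyz": [0,0,8],"twist": 0},
    {"jaw": -1,"xyz": [0,0,8],"twist": 0}
  ]
}}

```text
time: 10.07
ee_pos: [0.5696, -0.0065, 0.0942]
tcp_rot: [180.0, 0.0, 90.0]
wrist_force: [-0.2, -1.5, 1.5]
opening: 0.0002
grasp_force: 0.6
```

{"fn": "apply_moves", "kwargs": {
  "motion": [
    {"jaw": -1,"xyz": [0,0,1],"twist": 0},
    {"jaw": -1,"xyz": [0,0,2],"twist": 0},
    {"jaw": -1,"xyz": [0,0,3],"twist": 0},
    {"jaw": -1,"xyz": [0,0,3.5],"twist": 0},
    {"jaw": -1,"xyz": [0,0,3.5],"twist": 0}
  ]
}}

```text
time: 10.7
ee_pos: [0.5695, -0.0065, 0.091]
tcp_rot: [180.0, 0.0, 90.0]
wrist_force: [1.6, -1.8, 4.6]
opening: 0.0001
grasp_force: 1.8
```

{"fn": "apply_moves", "kwargs": {
  "motion": [
    {"jaw": -1,"xyz": [0,0,0.5],"twist": 0},
    {"jaw": -1,"xyz": [0,0,0.5],"twist": 0},
    {"jaw": -1,"xyz": [0,0,0.5],"twist": 0}
  ]
}}

```text
time: 11.08
ee_pos: [0.5695, -0.0065, 0.0905]
tcp_rot: [180.0, -0.0, 90.0]
wrist_force: [1.5, -1.5, 4.9]
opening: 0.0001
grasp_force: 2.4
```

{"fn": "apply_moves", "kwargs": {
  "motion": [
    {"jaw": -1,"xyz": [0,0,-10],"twist": 0},
    {"jaw": -1,"xyz": [0.9,-19,-12],"twist": 0},
    {"jaw": -1,"xyz": [5.8,-37.2,-12],"twist": 0},
    {"jaw": -1,"xyz": [14.6,-54,-12],"twist": 0},
    {"jaw": -1,"xyz": [26.9,-68.5,-12],"twist": 0}
  ]
}}

```text
time: 11.7
ee_pos: [0.4998, 0.0208, 0.1023]
tcp_rot: [-179.9, -0.0, 90.0]
wrist_force: [-0.7, 0.7, 0.8]
opening: -0.0
grasp_force: 0.0
```

{"fn": "apply_moves", "kwargs": {
  "motion": [
    {"jaw": -1,"xyz": [0,0,0],"twist": 0},
    {"jaw": -1,"xyz": [0,0,4],"twist": 0},
    {"jaw": -1,"xyz": [0,0,7],"twist": 0},
    {"jaw": -1,"xyz": [0,0,8],"twist": 0},
    {"jaw": -1,"xyz": [0,0,8],"twist": 0}
  ]
}}

```text
time: 12.32
ee_pos: [0.5011, 0.0203, 0.0943]
tcp_rot: [180.0, -0.0, 90.0]
wrist_force: [0.5, 0.2, 0.9]
opening: 0.0001
grasp_force: 0.6
```

{"fn": "apply_moves", "kwargs": {
  "motion": [
    {"jaw": -1,"xyz": [0,0,1],"twist": 0},
    {"jaw": -1,"xyz": [0,0,2],"twist": 0},
    {"jaw": -1,"xyz": [0,0,3],"twist": 0},
    {"jaw": -1,"xyz": [0,0,3.5],"twist": 0},
    {"jaw": -1,"xyz": [0,0,3.5],"twist": 0}
  ]
}}

```text
time: 12.95
ee_pos: [0.501, 0.0204, 0.091]
tcp_rot: [180.0, 0.0, 90.0]
wrist_force: [0.4, -0.4, 3.9]
opening: -0.0004
grasp_force: 1.8
```

{"fn": "apply_moves", "kwargs": {
  "motion": [
    {"jaw": -1,"xyz": [0,0,0.5],"twist": 0},
    {"jaw": -1,"xyz": [0,0,0.5],"twist": 0},
    {"jaw": -1,"xyz": [0,0,0.5],"twist": 0}
  ]
}}

```text
time: 13.32
ee_pos: [0.501, 0.0204, 0.0904]
tcp_rot: [180.0, 0.0, 90.0]
wrist_force: [2.3, -1.0, 5.4]
opening: 0.0
grasp_force: 2.4
```

{"fn": "apply_moves", "kwargs": {
  "motion": [
    {"jaw": -1,"xyz": [0,0,-10],"twist": 0},
    {"jaw": -1,"xyz": [15.1,-11.5,-12],"twist": 0},
    {"jaw": -1,"xyz": [32.2,-19.4,-12],"twist": 0},
    {"jaw": -1,"xyz": [50.8,-23.4,-12],"twist": 0},
    {"jaw": -1,"xyz": [69.7,-23.3,-12],"twist": 0}
  ]
}}

```text
time: 13.95
ee_pos: [0.4764, 0.0917, 0.1021]
tcp_rot: [-180.0, -0.0, 90.0]
wrist_force: [0.3, -0.7, 0.6]
opening: 0.0002
grasp_force: 0.0
```

{"fn": "apply_moves", "kwargs": {
  "motion": [
    {"jaw": -1,"xyz": [0,0,0],"twist": 0},
    {"jaw": -1,"xyz": [0,0,4],"twist": 0},
    {"jaw": -1,"xyz": [0,0,7],"twist": 0},
    {"jaw": -1,"xyz": [0,0,8],"twist": 0},
    {"jaw": -1,"xyz": [0,0,8],"twist": 0}
  ]
}}

```text
time: 14.58
ee_pos: [0.4775, 0.0899, 0.0943]
tcp_rot: [-180.0, -0.0, 90.0]
wrist_force: [-0.5, 0.8, 1.1]
opening: 0.0001
grasp_force: 0.7
```

Run:
```python
from workcell import camera
import cv2,numpy as np
a=[camera("scene")[0][160:270,280:420],camera("top")[0][170:270,230:357]]
cv2.imwrite("pics/s3.png",np.hstack([cv2.resize(x[:,:,::-1],(395,310),interpolation=2) for x in a]))
```

```text
(no output)
```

View pics/s3.png

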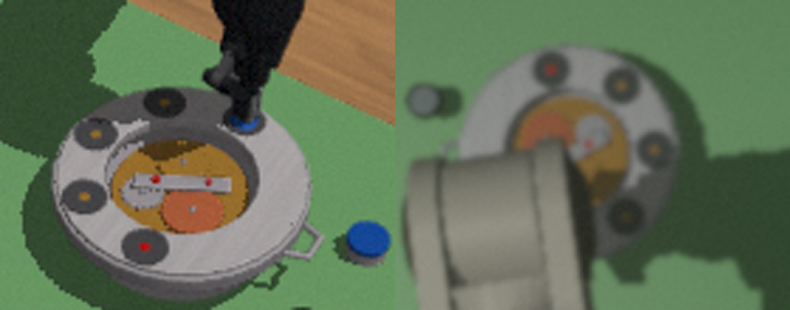

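Studs 1–4 all show the same small caps, at (145,247), (85,196), (97,133) and (165,102), so they are in. The fingertip is on the blue stud at (243,122).

{"fn": "apply_moves", "kwargs": {
  "motion": [
    {"jaw": -1,"xyz": [0,0,1],"twist": 0},
    {"jaw": -1,"xyz": [0,0,2],"twist": 0},
    {"jaw": -1,"xyz": [0,0,3],"twist": 0},
    {"jaw": -1,"xyz": [0,0,3.5],"twist": 0},
    {"jaw": -1,"xyz": [0,0,3.5],"twist": 0}
  ]
}}

```text
time: 15.3
ee_pos: [0.4776, 0.09, 0.0909]
tcp_rot: [180.0, 0.0, 90.0]
wrist_force: [-2.2, -1.9, 3.1]
opening: -0.0001
grasp_force: 1.9
```

{"fn": "apply_moves", "kwargs": {
  "motion": [
    {"jaw": -1,"xyz": [0,0,0.5],"twist": 0},
    {"jaw": -1,"xyz": [0,0,0.5],"twist": 0},
    {"jaw": -1,"xyz": [0,0,0.5],"twist": 0}
  ]
}}

```text
time: 15.68
ee_pos: [0.4776, 0.09, 0.0904]
tcp_rot: [180.0, 0.0, 90.0]
wrist_force: [-1.9, -3.8, 5.4]
opening: 0.0
grasp_force: 2.5
```

{"fn": "apply_moves", "kwargs": {
  "motion": [
    {"jaw": -1,"xyz": [0,0,-10],"twist": 0},
    {"jaw": -1,"xyz": [0,0,-50],"twist": 0},
    {"jaw": -1,"xyz": [0,0,-100],"twist": 0},
    {"jaw": -1,"xyz": [-20,-20,-130],"twist": 0},
    {"jaw": -1,"xyz": [-60,-40,-150],"twist": 0}
  ]
}}

```text
time: 16.3
ee_pos: [0.4375, 0.0305, 0.2421]
tcp_rot: [179.9, -0.0, 90.1]
wrist_force: [0.6, -0.7, 0.5]
opening: -0.0
grasp_force: 0.0
```

{"fn": "apply_moves", "kwargs": {
  "motion": [
    {"jaw": -1,"xyz": [-50,-15,0],"twist": 0},
    {"jaw": -1,"xyz": [-100,-30,0],"twist": 0},
    {"jaw": -1,"xyz": [-150,-45,0],"twist": 0},
    {"jaw": -1,"xyz": [-150,-45,0],"twist": 0},
    {"jaw": -1,"xyz": [-150,-45,0],"twist": 0}
  ]
}}

```text
time: 16.92
ee_pos: [0.3927, -0.1197, 0.2405]
tcp_rot: [180.0, -0.0, 90.0]
wrist_force: [0.3, 0.2, -0.2]
opening: 0.0004
grasp_force: 0.0
```

Run:
```python
from workcell import camera,sensors
import cv2,numpy as np
cv2.imwrite("pics/s4.png",camera("scene")[0][:,:,::-1])
a=[camera("scene")[0][160:270,280:420],camera("top")[0][170:270,230:357]]
cv2.imwrite("pics/s5.png",np.hstack([cv2.resize(x[:,:,::-1],(395,310),interpolation=2) for x in a]))
```

```text
(no output)
```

View pics/s5.png

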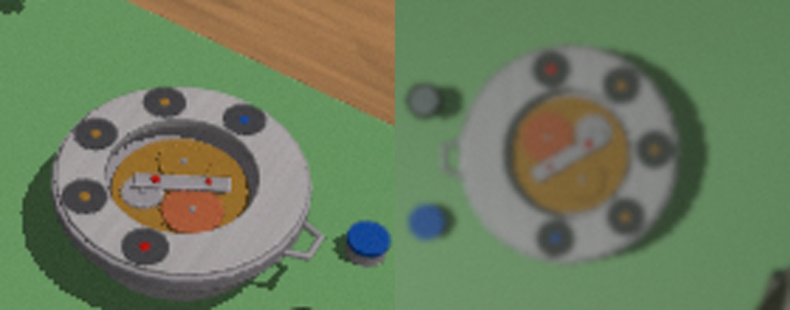

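View pics/s4.png

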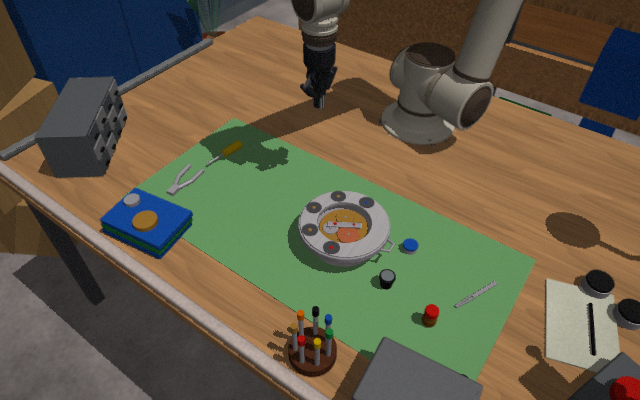

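All five studs show the same small caps in both views (blue at (244,120) in the left crop). The bystanders have not moved, and the gripper is clear, with its tip at about (320,105).

```bash
python3 -c "
from workcell import bot
print(bot.job_done())"
```

```text
the job is handed in; nothing more can be done
None
```

I pushed all five studs in, in order from red to blue, at about 4–5 N vertically. In the final pictures all five look fully in, the other items are where they were, and the arm is clear. I handed the job in at about 17 s on the robot's clock.

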